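# Load the check filter into the photometer

### The job

Take the check filter (the block with the flat tab) out of the stand and push it down gently into the photometer's sample well, past the sprung side ball, until the ball clicks into the block's groove and the block rests fully home on its seat; do not press down on it with more than about 15 N. Then let go of it and set the black light cap over it, down flat on the photometer's top round the collar. Leave the other block and the small bottle, vial and cup where they are.

Things in the scene. Friction and masses are not known exactly. Their poses are not given: they have to be found in the camera images.
- photometer: Light grey bench photometer, fixed, 139 mm long (x), 100 mm wide (y), top face 58 mm above the desk, sloping keypad towards the robot (-x end). Origin: at desk height under the axis of the sample well; x, y along the well's sides, z up. Seat in the well: rubber pad, clamped where the last user set it, 32 to 52 mm below the top face. Its height is neither visible nor measured: feel for it.
- well_mouth (a point): Centre of the mouth of the sample well, level with the photometer's top face (58 mm above the desk). The well is 21.2 mm (x) by 27.2 mm (y). Round it stands a collar of 46 mm outer and 38 mm inner diameter, 4 mm high.
- standard_center (a point): Centre of the check filter, 45 mm above its underside and 45 mm below its top; z up. Grey metal block 20 mm (x) by 26 mm (y), 42 mm high, foot chamfered 3 mm, a small round window in each x face, a V groove (6 mm high, 3 mm deep) across both y faces, its middle 25 mm above the underside. About 0.1 kg. Half a turn about z fits as well.
- ball (a joint): Sprung steel ball, 6 mm across, in the +y wall of the well, 25 mm above the pad. Value: how far it is pressed back, m: 0 with the well empty, 0.0025 to 0.0045 while a block's flat side slides past, 0.0001 to 0.0019 once clicked into the groove of a block that is home.
- stand: Dark grey plastic stand, fixed, 70 mm (x) by 156 mm (y), 40 mm high. Origin: centre of its underside. Three pockets at y = -45, 0, +45 mm, 22.5 by 28.5 mm, 34 mm deep. Check filter and dark blank stand upright in the outer two, in either order; the middle one is empty. The check filter's tab reaches from 48 to 96 mm above the desk.
- blank_center (a point): Centre of the dark blank, 36 mm above its underside: the same block without a window and with a round post of 16 mm instead of the flat tab, 72 mm high overall. It is not needed and stays in the stand.
- cap_center (a point): Centre of the light cap, 32 mm above its rim; z up. Round black cap, open below, standing on its rim on the desk: skirt 57 mm outer, 50 mm inner diameter, 24 mm high; above it a neck of 41 mm outer diameter up to the closed top at 64 mm; grip it round the neck. 60 mm deep inside, 0.05 kg. It goes over the collar until its rim rests on the photometer's top face.
- bottle_small: Small white plastic bottle with a red cap, 48 mm wide and 124 mm high, at the right behind the stand. Origin: centre of its underside. Leave it.
- vial_1: Small glass screw-cap vial, 28 mm wide and 58 mm high, behind the stand. Origin: centre of its underside. Leave it.
- cup_100: Small clear plastic cup, 50 mm wide and 45 mm high, behind the stand. Origin: centre of its underside. Leave it.
- standard_tab (a point): Point in the check filter's flat tab, 79 mm above its underside: grip here across x, so that fingertips stay above the collar. The tab is 14 mm (x) by 22 mm (y), 42 to 90 mm above the underside. In the well the foot meets the ball about 26 mm before home: 2 to 6 N to pass it, little after; in the last 3 mm the ball clicks in and pulls down some 5 N, then the pad stops it hard.
Mind the look-alikes: they are no part of the job. There is more than one size of the photometer; the one meant has the size given above.

How it is judged:
On the way:
1. the check filter is home in the well, held by the ball, with the cap still off (z of standard_center in the frame of well_mouth between -0.0085 and 0.0145 m and horizontal distance between standard_center and well_mouth below 0.003 m and value of joint ball between 0.0001 and 0.0019 m and horizontal distance between cap_center and well_mouth above 0.06 m), for 0.2 s.
At the end, for the whole second after the job is handed in: Check filter upright in the well (3 mm, 0.06 rad), home on its seat: ball in its groove (0.1 to 1.9 mm), centre 8.5 mm below to 14.5 mm above the photometer's top face; light cap over it within 5 mm, upright (0.06 rad), rim within 2 mm of the top face; dark blank moved under 15 mm (z of standard_center in the frame of well_mouth between -0.0085 and 0.0145 m and horizontal distance between standard_center and well_mouth below 0.003 m and angle between each of standard_center, cap_center's own z axis and vertical below 0.06 rad and value of joint ball between 0.0001 and 0.0019 m and horizontal distance between cap_center and well_mouth below 0.005 m and z of cap_center in the frame of well_mouth below 0.034 m and distance of blank_center from where it was at the start of the episode below 0.015 m); the robot touches nothing.
It fails at once if the check filter is forced: pressed down with more than about 15 N (32 N with the side forces of ball and walls added) (contact force between standard and photometer above 32 N).
It fails at once if the small bottle, the vial or the cup is shifted by more than 20 mm (distance of any of bottle_small, vial_1, cup_100 from where it was at the start of the episode above 0.02 m).
It also fails if it takes over 58 s, if anything falls off the work surface, if the arm or the gripper's body presses on something with over 40 N, if the wrist force passes 120 N, or if a joint passes its speed limit or range.

### The arm

A 6-joint arm with a two-finger parallel gripper is mounted at the origin on a cart in front of the work surface, level with it; the furniture and walls round the work are solid. World frame = base frame: x ahead of the robot, y to its left, z up, the work surface at z = 0. Lengths are in m, angles in rad, forces in N, time in s.
With the tool pointing down it reaches from about 0.35 to 0.8 m from the base axis. Payload 7.3 kg.
Tool frame: the origin (TCP) lies at the very end of the fingers, on their centre line; the grasp point (between the pads) lies 19 mm behind it (bot.grasp_offset is the distance from the TCP to the grasp point, in m); z points along the fingers, y is the direction in which the jaws open and shut (so a half turn about z gives the same grasp; the last joint's range is limited). The gripper opens to 85 mm and grips with 20 to 120 N. Pads are 22 mm wide; open, the fingers measure 114 mm over their backs; the gripper's body (76 mm by 85 mm) begins 54 mm behind the grasp point. The pads swing forward as they close: fully open they stand 13 mm farther back than shut.
Start: joints at [0.995, 0.342, 1.524, -0, 1.275, -0.146], TCP at [0.219, 0.477, 0.231] pointing down, gripper open.
Joint ranges: [-2.53, 2.53], [-0.77, 2.02], [0.04, 2.7], [-1, 4.14], [0.28, 2.66], [-3.11, 3.11]. Speed limits (rad/s): [2.57, 2.57, 3.14, 3.14, 3.14, 3.14].

### API

Orientations are given as a 3x3 rotation matrix whose columns are the frame's x, y, z axes.
In Python, from rig import bot, kinematics, eyes, workorder gives the robot as it stands. Calls block until the motion is done:
- bot.movep(position, orientation): joint-space move of the TCP to a pose.
- bot.move_straight(position, ori=None, max_speed=0.15, guard=None): straight line of the TCP; ori=None keeps the orientation; max_speed is the mean speed in m/s. With guard (N) it stops when the force on the tool has changed by that much, and returns True; else False.
- bot.movej(angles): joint-space move.
- bot.gripper_to(opening): finger opening in m; the grip force is fixed at half the most; returns when the fingers have stopped.
- bot.dwell(seconds).
- kinematics.ik(position, orientation): joint angles nearest the present ones, or None.
- bot.observe(): the state.
- eyes.read_camera(name): name is "scene" or "top" or "wrist"; returns a dict with "color" (420x560x3 uint8, blue, green, red), "depth" (420x560 float32, m along the optical axis (not along the pixel's ray), 0 where there is no reading), "mtx" (3x3 intrinsics, pixels), "world_from_camera" (4x4, takes a point from camera to world coordinates). Camera axes: x right, y up, looking along -z (the intrinsics and any distortion apply to the point x, -y, -z); pixel columns grow to the right and rows downward; lengths in m; the calibration is good to about 2 mm. The wrist camera is an equidistant fisheye: a pixel r from the principal point sees the ray r / f radians off the axis. A picture is of the moment at which its call begins.
A pose or a line that the arm cannot do raises bot.PlanningError and nothing moves.
- workorder.job_done(): hands the job in, once; it reports no verdict.
The state is a dict: "t": time; "joint_positions": joint angles; "qd": joint speeds; "joint_torque": joint torques, N m; "tool_pos": TCP position; "orientation": TCP orientation; "wrist_force": force on the tool from outside, world axes, zero at the start; "ft_torque": the same for the moment, N m; "width": finger opening in m.
Only numpy, scipy, OpenCV 4.12 (cv2) and the standard library are available. Lean on these libraries where they do the work, as an engineer would, in place of code of your own. Each camera call takes 0.05 s, during which the arm holds its last target.

## Working session

There is one attempt and no reset: what is moved stays moved. The work goes in short steps, each a Python script; the robot and the scene stay as the last script left them, time stands still between calls to the robot, and variables do not carry over. Pictures are saved under pics/ and viewed, and the job is handed in when it is done.

```bash
ls; mkdir -p pics; python3 - <<'E'
from rig import bot,eyes
import cv2,numpy as np
for n in ("scene","top","wrist"):
    c=eyes.read_camera(n); cv2.imwrite(f"pics/{n}0.png",c["color"]); np.savez(f"pics/{n}0.npz",**{k:c[k] for k in("color","depth","mtx","world_from_camera")})
    print(n,c["mtx"].tolist(),np.round(c["world_from_camera"],3).tolist(),[k for k in c])
o=bot.observe(); print(o["t"],o["tool_pos"],o["width"],bot.grasp_offset)
E
```

```text
pics
scene [[402.175929629692, 0.0, 276.9920727119968], [0.0, 402.175929629692, 212.6035859501148], [0.0, 0.0, 1.0]] [[0.666, 0.564, -0.488, -0.076], [-0.746, 0.492, -0.449, -0.606], [-0.013, 0.663, 0.748, 1.004], [0.0, 0.0, 0.0, 1.0]] ['color', 'depth', 'mtx', 'world_from_camera']
top [[525.1664895316826, 0.0, 273.1531478693864], [0.0, 525.1664895316826, 211.42947964285864], [0.0, 0.0, 1.0]] [[0.007, 0.98, -0.201, 0.251], [-1.0, 0.007, -0.002, -0.05], [-0.001, 0.201, 0.98, 1.558], [0.0, 0.0, 0.0, 1.0]] ['color', 'depth', 'mtx', 'world_from_camera']
wrist [[325.19226210127806, 0.0, 281.0523141688406], [0.0, 325.19226210127806, 214.31953744491744], [0.0, 0.0, 1.0]] [[0.416, -0.875, -0.247, 0.155], [0.909, 0.4, 0.114, 0.506], [-0.001, -0.272, 0.962, 0.375], [0.0, 0.0, 0.0, 1.0]] ['color', 'depth', 'mtx', 'world_from_camera']
0.15 [0.21855981 0.47702828 0.23079752] 0.08534272863710561 0.0187
```

View pics/scene0.png

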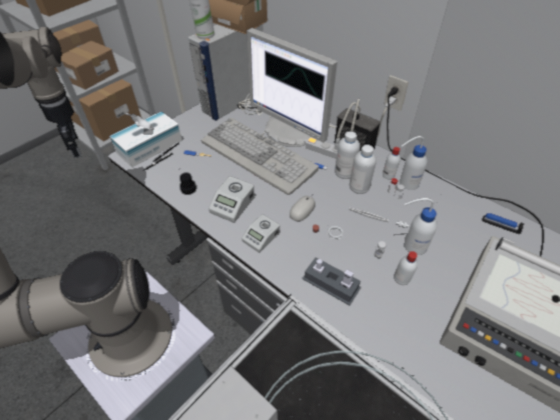

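View pics/top0.png

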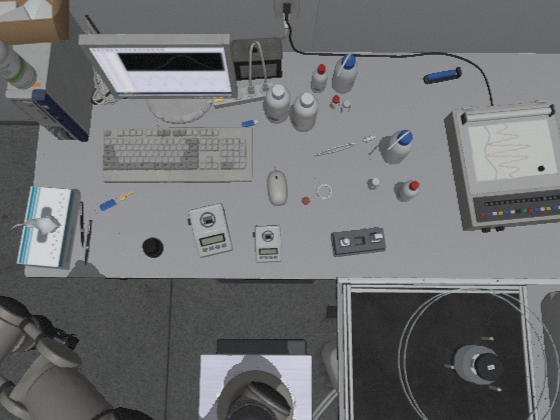

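View pics/wrist0.png

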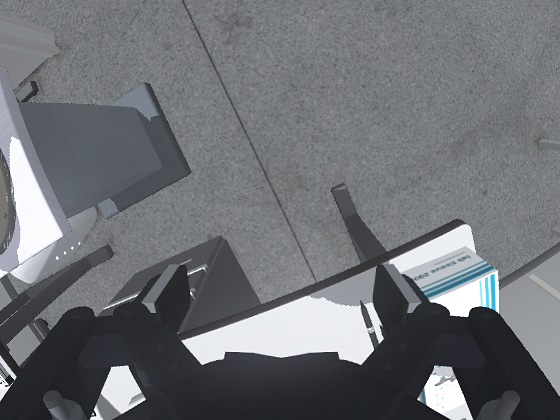

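The top view shows two photometers, at (210,230) and (267,243), the cap at (152,247) and the stand at (358,241). I'll zoom in and size them using depth.

```bash
cat > h.py <<'E'
import numpy as np,cv2
def ray(c,u,v):
    K=c["mtx"];d=np.array([(u-K[0,2])/K[0,0],-(v-K[1,2])/K[1,1],-1.]);T=c["world_from_camera"]
    return T[:3,3],T[:3,:3]@d
def onz(c,u,v,z):
    o,d=ray(c,u,v);return o+d*(z-o[2])/d[2]
def proj(c,p):
    T=c["world_from_camera"];q=T[:3,:3].T@(np.asarray(p)-T[:3,3]);K=c["mtx"]
    return np.array([K[0,2]+K[0,0]*q[0]/-q[2],K[1,2]-K[1,1]*q[1]/-q[2]])
def cloud(c):
    K=c["mtx"];h,w=c["depth"].shape;v,u=np.mgrid[:h,:w];D=c["depth"]
    P=np.stack([(u-K[0,2])/K[0,0]*D,-(v-K[1,2])/K[1,1]*D,-D],-1);T=c["world_from_camera"]
    return P@T[:3,:3].T+T[:3,3]
E
python3 - <<'E'
import cv2,numpy as np
from h import *
t=dict(np.load("pics/top0.npz"));s=dict(np.load("pics/scene0.npz"))
a=cv2.resize(t["color"][195:275,130:290],None,fx=5,fy=5,interpolation=2)
b=cv2.resize(t["color"][215:265,320:400],None,fx=8,fy=8,interpolation=2)
cv2.imwrite("pics/ta.png",a);cv2.imwrite("pics/tb.png",b)
cv2.imwrite("pics/sa.png",cv2.resize(s["color"][165:255,170:290],None,fx=6,fy=6,interpolation=2))
cv2.imwrite("pics/sb.png",cv2.resize(s["color"][225:315,290:410],None,fx=6,fy=6,interpolation=2))
P=cloud(t)
for n,(u,v) in dict(big=(222,220),small=(262,233),cap=(152,247),std=(358,250),desk=(240,260)).items(): print(n,P[v,u].round(4))
for n,r in dict(all=(185,275,130,400)).items():
    Z=P[r[0]:r[1],r[2]:r[3]]
    m=((Z[...,2]>.03)&(Z[...,2]<.2)).astype(np.uint8)
    k,l,st,ce=cv2.connectedComponentsWithStats(m)
    for i in range(1,k):
        if st[i,4]>15:
            q=Z[l==i]; print(st[i],q[:,:2].min(0).round(3),q[:,:2].max(0).round(3),np.percentile(q[:,2],[5,50,95]).round(3))
E
```

```text
big [0.5317 0.1017 0.0606]
small [ 0.4975 -0.0144  0.0412]
cap [0.4506 0.2991 0.0672]
std [ 0.4492 -0.2936  0.0425]
desk [0.4222 0.0509 0.0023]
[139   0  18  18 188] [ 0.593 -0.085] [ 0.645 -0.034] [0.031 0.034 0.041]
[  58   18   44   54 1550] [0.43  0.076] [0.583 0.205] [0.035 0.056 0.064]
[124  41  27  33 702] [ 0.425 -0.067] [0.519 0.009] [0.032 0.041 0.048]
[204  43  53  26 972] [ 0.44  -0.374] [ 0.515 -0.225] [0.035 0.041 0.083]
[ 13  54  17  16 198] [0.434 0.287] [0.475 0.328] [0.036 0.063 0.069]
```

View pics/ta.png

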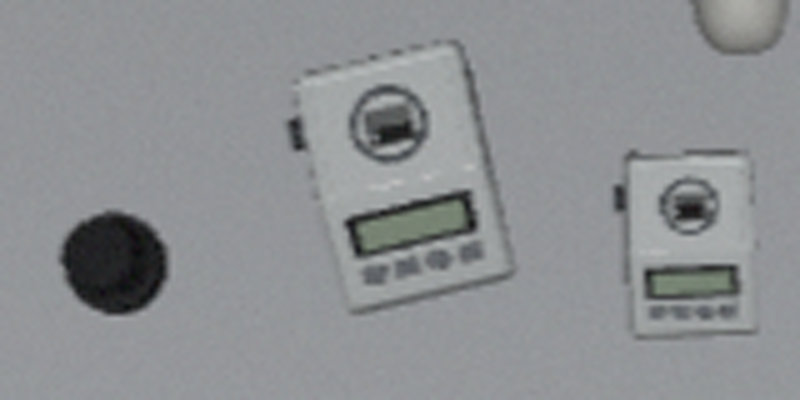

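View pics/tb.png

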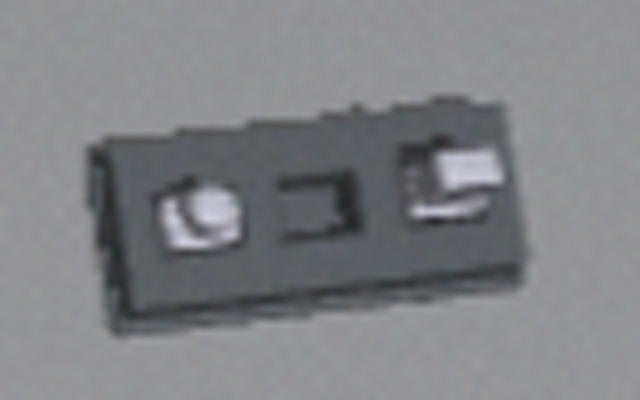

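View pics/sb.png

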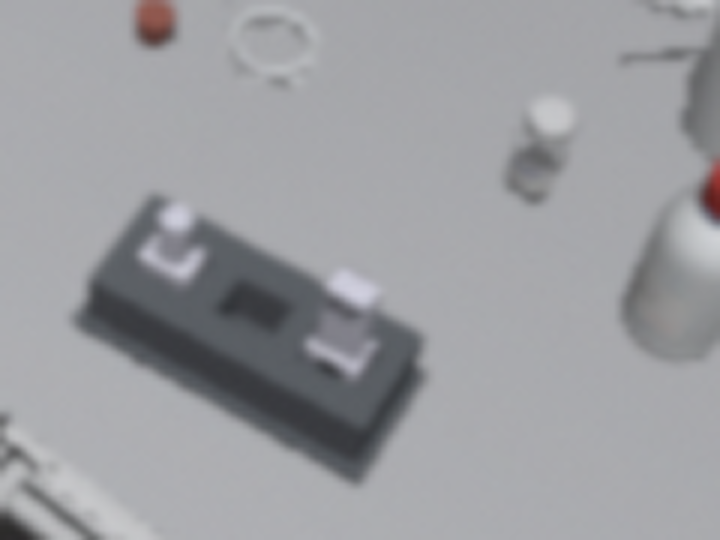

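View pics/sa.png

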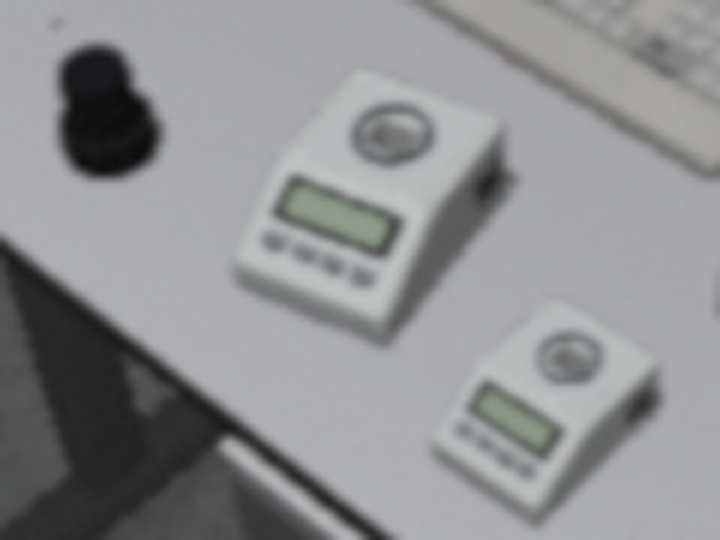

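The check filter is in the right-hand pocket: its flat tab top is at about (378,236) in the top view. The larger photometer is the one meant, and it matches 139 mm. Next I'll take wrist-camera close-ups, photometer first.

```bash
cat >> h.py <<'E'
def Rdown(yaw,sgn=1):
    y=sgn*np.array([np.cos(yaw),np.sin(yaw),0]);z=np.array([0,0,-1.]);return np.stack([np.cross(y,z),y,z],1)
# wrist cam (fisheye)
def wray(c,u,v):
    K=c["mtx"];a=np.array([(u-K[0,2])/K[0,0],(v-K[1,2])/K[1,1]]);r=np.linalg.norm(a)
    d=np.array([0,0,-1.]) if r<1e-9 else np.array([a[0]/r*np.sin(r),-a[1]/r*np.sin(r),-np.cos(r)])
    T=c["world_from_camera"];return T[:3,3],T[:3,:3]@d
def wonz(c,u,v,z):
    o,d=wray(c,u,v);return o+d*(z-o[2])/d[2]
def wproj(c,p):
    T=c["world_from_camera"];q=T[:3,:3].T@(np.asarray(p)-T[:3,3]);K=c["mtx"]
    x,y,z=q[0],-q[1],-q[2];rr=np.hypot(x,y);th=np.arctan2(rr,z);return np.array([K[0,2]+K[0,0]*th*x/rr,K[1,2]+K[1,1]*th*y/rr])
def wcloud(c):
    K=c["mtx"];h,w=c["depth"].shape;v,u=np.mgrid[:h,:w];D=c["depth"]
    a=(u-K[0,2])/K[0,0];b=(v-K[1,2])/K[1,1];r=np.hypot(a,b)+1e-9;t=np.tan(np.minimum(r,1.5))
    P=np.stack([a/r*t*D,-b/r*t*D,-D],-1);T=c["world_from_camera"]
    return P@T[:3,:3].T+T[:3,3]
E
python3 - <<'E'
import cv2,numpy as np
from h import *
from rig import bot,kinematics
t=dict(np.load("pics/top0.npz"));w=dict(np.load("pics/wrist0.npz"))
print("well",onz(t,208,219.4,.058),"tabtop",onz(t,378.5,236,.096),"cap",onz(t,152,246,.064))
o=bot.observe();R=np.array(o["orientation"]);T=w["world_from_camera"]
print(R.round(3),"cam in tool",(R.T@(T[:3,3]-o["tool_pos"])).round(4),(R.T@T[:3,:3]).round(3).tolist())
w0=onz(t,208,219.4,.058);s0=onz(t,378.5,236,.096)
for s in (1,-1):
  for nm,p,yaw in (("well",w0,.21),("std",s0,.087)):
    for z in (.08,.14,.2,.25):
      q=kinematics.ik([p[0],p[1],z],Rdown(yaw,s));print(s,nm,z,None if q is None else np.round(q,2))
E
```

```text
well [0.53371804 0.14271179 0.058     ] tabtop [ 0.48227889 -0.34370052  0.096     ] cap [0.45391022 0.30000772 0.064     ]
[[-0.909  0.417 -0.001]
 [ 0.417  0.909 -0.001]
 [ 0.    -0.001 -1.   ]] cam in tool [ 6.950e-02  1.000e-04 -1.441e-01] [[0.001, 0.962, 0.272], [1.0, -0.001, -0.001], [-0.001, 0.272, -0.962]]
1 well 0.08 [ 0.12  0.55  1.64 -0.    0.95 -0.09]
1 well 0.14 [ 0.12  0.48  1.58 -0.    1.08 -0.09]
1 well 0.2 [ 0.12  0.42  1.5  -0.    1.23 -0.09]
1 well 0.25 [ 0.12  0.38  1.42 -0.    1.35 -0.09]
1 std 0.08 [-0.75  0.61  1.52 -0.    1.   -0.84]
1 std 0.14 [-0.75  0.55  1.46 -0.    1.14 -0.84]
1 std 0.2 [-0.75  0.49  1.38 -0.    1.27 -0.84]
1 std 0.25 [-0.75  0.45  1.3  -0.    1.39 -0.84]
-1 well 0.08 [ 0.12  0.55  1.64 -0.    0.95  3.05]
-1 well 0.14 [ 0.12  0.48  1.58 -0.    1.08  3.05]
-1 well 0.2 [ 0.12  0.42  1.5  -0.    1.23  3.05]
-1 well 0.25 [ 0.12  0.38  1.42 -0.    1.35  3.05]
-1 std 0.08 [-0.75  0.61  1.52 -0.    1.    2.31]
-1 std 0.14 [-0.75  0.55  1.46 -0.    1.14  2.31]
-1 std 0.2 [-0.75  0.49  1.38 -0.    1.27  2.31]
-1 std 0.25 [-0.75  0.45  1.3  -0.    1.39  2.31]
```

```bash
cat >> h.py <<'E'
def snap(n):
    from rig import eyes
    c=eyes.read_camera("wrist");np.savez(f"pics/{n}.npz",**{k:c[k] for k in("color","depth","mtx","world_from_camera")});cv2.imwrite(f"pics/{n}.png",c["color"]);return c
def load(n): return dict(np.load(f"pics/{n}.npz"))
E
python3 - <<'E'
from h import *
from rig import bot
bot.movep([.533,.142,.16],Rdown(.21)); c=snap("well1")
o=bot.observe();print(o["t"],o["tool_pos"],o["wrist_force"])
E
```

```text
1.9 [0.53272574 0.14305914 0.16025207] [0.49563007 1.0357762  0.43907291]
```

View pics/well1.png

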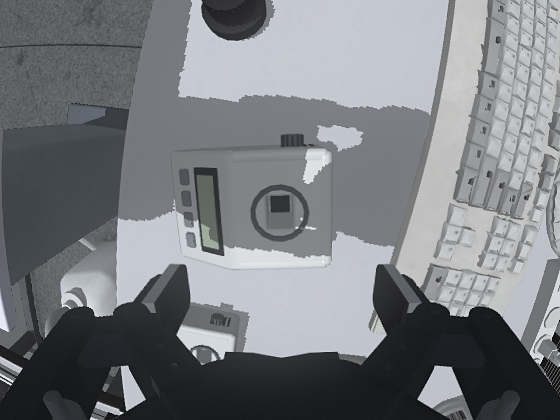

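The well and its dark collar ring are at (280,213). I'll move to the stand for the matching view, then measure both together.

```bash
python3 - <<'E'
from h import *
from rig import bot
bot.movep([.482,-.3437,.198],Rdown(.087)); c=snap("std1")
o=bot.observe();print(o["t"],o["tool_pos"])
w=load("well1")
cv2.imwrite("pics/wellz.png",cv2.resize(w["color"][165:265,220:340],None,fx=6,fy=6,interpolation=cv2.INTER_CUBIC))
E
```

```text
3.7333 [ 0.48259071 -0.34259734  0.19796346]
```

View pics/std1.png

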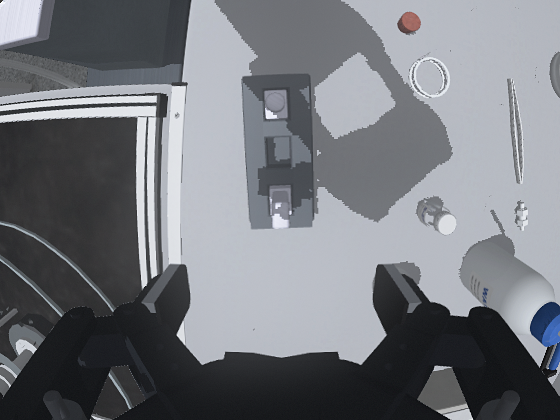

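View pics/wellz.png

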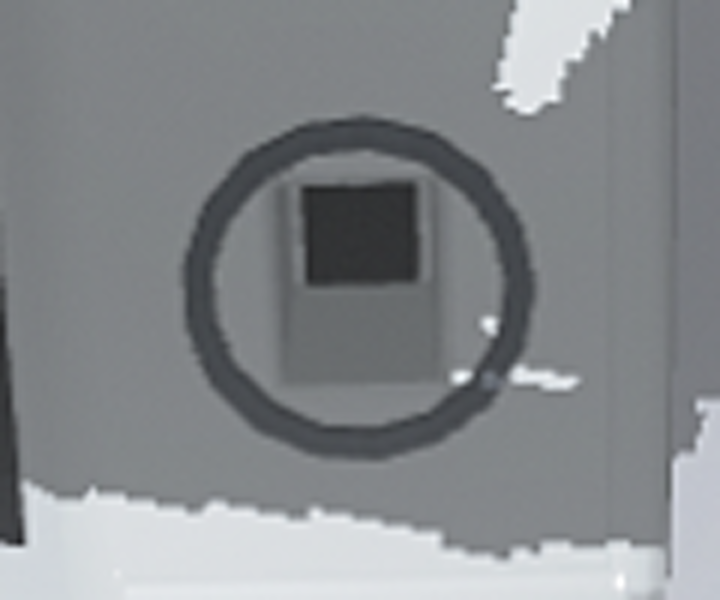

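```bash
python3 - <<'E'
from h import *
w=load("well1");s=load("std1")
g=cv2.cvtColor(w["color"],6)
m=np.zeros_like(g);m[180:245,245:315]=(g[180:245,245:315]<95)
cs,h=cv2.findContours(m,cv2.RETR_CCOMP,cv2.CHAIN_APPROX_NONE)
for c in cs:
    if len(c)>80:
        P=np.array([wonz(w,*p[0],.062)[:2] for p in c])
        # algebraic circle
        A=np.c_[2*P,np.ones(len(P))];x=np.linalg.lstsq(A,(P**2).sum(1),rcond=None)[0]
        print("ring",len(c),x[:2].round(5),"r",np.sqrt(x[2]+x[:2]@x[:2]).round(5))
# well edges by gradient in zoomed columns
for v in (214,218,222,226): print(v,g[v,260:302].tolist())
print([int(x) for x in g[190:234,275]],[int(x) for x in g[190:234,285]])
C=wcloud(w);Z=C[...,2]
mt=((abs(Z-.059)<.004)&(np.hypot(C[...,0]-.53,C[...,1]-.14)<.12)).astype(np.uint8)
k,l,st,ce=cv2.connectedComponentsWithStats(mt);i=1+st[1:,4].argmax();Q=C[l==i][:,:2]
print("topface",len(Q),np.median(Z[l==i]),cv2.minAreaRect((Q*1000).astype(np.float32)))
for (u,v) in((300,190),(240,180),(300,240),(350,130)):print(u,v,C[v,u].round(4))
cv2.imwrite("pics/stdz.png",cv2.resize(s["color"][70:240,235:325],None,fx=6,fy=6,interpolation=cv2.INTER_CUBIC)[400:])
D=wcloud(s)
for (u,v) in((282,222),(282,195),(276,100),(265,215),(282,160),(340,200)):print(u,v,D[v,u].round(4))
E
```

```text
ring 167 [0.53063 0.1446 ] r 0.02224
ring 137 [0.53083 0.14459] r 0.01901
214 [132, 130, 132, 130, 127, 119, 108, 97, 99, 104, 107, 107, 107, 108, 108, 107, 108, 107, 107, 107, 108, 107, 106, 108, 107, 106, 107, 107, 106, 106, 108, 105, 101, 111, 123, 127, 130, 132, 131, 131, 130, 131]
218 [131, 132, 132, 132, 129, 122, 111, 97, 102, 107, 108, 107, 107, 107, 107, 107, 107, 107, 107, 107, 106, 107, 107, 108, 106, 107, 108, 107, 108, 108, 108, 107, 105, 111, 122, 127, 132, 132, 131, 128, 188, 236]
222 [133, 133, 132, 134, 129, 125, 114, 104, 104, 108, 107, 107, 107, 108, 108, 108, 107, 107, 108, 109, 109, 107, 108, 107, 108, 109, 107, 106, 108, 108, 107, 108, 106, 112, 123, 126, 132, 132, 133, 132, 134, 109]
226 [117, 132, 134, 133, 131, 128, 117, 107, 107, 108, 109, 109, 108, 109, 110, 108, 108, 109, 108, 109, 109, 108, 108, 108, 107, 109, 108, 110, 108, 109, 108, 108, 107, 113, 120, 137, 155, 156, 136, 87, 71, 82]
[94, 133, 131, 130, 124, 111, 46, 50, 50, 50, 51, 50, 51, 51, 51, 51, 52, 52, 52, 52, 52, 53, 76, 111, 107, 107, 108, 107, 107, 107, 108, 107, 108, 107, 108, 107, 108, 107, 111, 125, 130, 131, 133, 132] [76, 127, 132, 131, 115, 72, 47, 52, 51, 49, 51, 52, 50, 51, 51, 52, 52, 51, 52, 52, 52, 59, 95, 109, 106, 107, 106, 108, 107, 107, 109, 108, 109, 107, 107, 108, 109, 107, 112, 129, 129, 131, 133, 133]
topface 12554 0.059488342675773395 ((524.5335693359375, 143.46803283691406), (96.74484252929688, 99.36640930175781), 13.866480827331543)
300 190 [0.5427 0.1653 0.0596]
240 180 [0.496  0.1634 0.0595]
300 240 [0.552  0.1253 0.0589]
350 130 [0.5816 0.2209 0.0021]
282 222 [ 0.4836 -0.3485  0.0975]
282 195 [ 0.4822 -0.3327  0.0705]
276 100 [ 0.4704 -0.2538  0.0799]
265 215 [ 0.4684 -0.36    0.0416]
282 160 [ 0.4804 -0.3094  0.009 ]
340 200 [ 0.547  -0.3473  0.0021]
```

View pics/stdz.png

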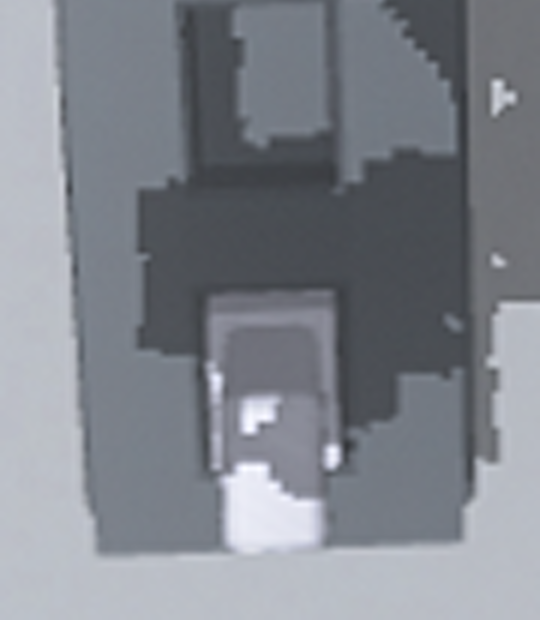

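```bash
python3 - <<'E'
from h import *
w=load("well1");s=load("std1")
def big(C,z,tol,c,r,f):
    m=((abs(C[...,2]-z)<tol)&(np.hypot(C[...,0]-c[0],C[...,1]-c[1])<r)).astype(np.uint8)
    k,l,st,ce=cv2.connectedComponentsWithStats(m);i=1+st[1:,4].argmax();return (l==i).astype(np.uint8)
C=wcloud(w);m=big(C,.059,.0035,(.53,.14),.1,1)
# edges of top face in own frame
def sides(w,m,z,ctr,yaw):
    cs,_=cv2.findContours(m,0,1);c=max(cs,key=len)[:,0]
    P=np.array([wonz(w,*p,z)[:2] for p in c])
    R=np.array([[np.cos(yaw),np.sin(yaw)],[-np.sin(yaw),np.cos(yaw)]])
    Q=(P-ctr)@R.T;return Q
Q=sides(w,m,.058,np.array([.5307,.1446]),.23)
def fit(Q,ax,sel):
    q=Q[sel];o=1-ax
    for _ in range(4):
        p=np.polyfit(q[:,o],q[:,ax],1);e=abs(q[:,ax]-np.polyval(p,q[:,o]));q=q[e<max(2*np.median(e),2e-4)]
    return len(q),p[0].round(4),p[1].round(5)
print("range",Q.min(0).round(4),Q.max(0).round(4))
a,b=Q.min(0),Q.max(0)
print("y+",fit(Q,1,(Q[:,1]>b[1]-.006)&(Q[:,0]>-.04)&(Q[:,0]<.03)),"y-",fit(Q,1,(Q[:,1]<a[1]+.006)&(Q[:,0]>-.04)&(Q[:,0]<.03)))
print("x+",fit(Q,0,(Q[:,0]>b[0]-.006)&(abs(Q[:,1])<.04)),"x-",fit(Q,0,(Q[:,0]<a[0]+.006)&(abs(Q[:,1])<.04)))
D=wcloud(s)
m2=big(D,.042,.006,(.475,-.30),.12,1);q=D[m2>0][:,:2];print("stand",cv2.minAreaRect((q*1000).astype(np.float32)))
Q=sides(s,m2,.040,np.array([.477,-.30]),.08);a,b=Q.min(0),Q.max(0);print(a.round(4),b.round(4))
print("x+",fit(Q,0,(Q[:,0]>b[0]-.006)&(abs(Q[:,1])<.06)),"x-",fit(Q,0,(Q[:,0]<a[0]+.008)&(abs(Q[:,1])<.06)))
print("y-",fit(Q,1,(Q[:,1]<a[1]+.005)&(abs(Q[:,0])<.03)))
m3=big(D,.0975,.004,(.483,-.345),.03,1)
cs,_=cv2.findContours(m3,0,1);P=np.array([wonz(s,*p[0],.096)[:2] for p in cs[0]]);print("tab",m3.sum(),cv2.minAreaRect((P*1000).astype(np.float32)))
for n in ("well1","std1"):
    T=load(n)["world_from_camera"];print(n,T[:3,3].round(4),np.arctan2(T[1,0],T[0,0]))
E
```

```text
range [-0.0541 -0.0494] [0.0423 0.0503]
y+ (52, np.float64(0.0104), np.float64(0.0494)) y- (49, np.float64(0.0157), np.float64(-0.04874))
x+ (68, np.float64(-0.0087), np.float64(0.04143)) x- (94, np.float64(-0.02), np.float64(-0.05117))
stand ((475.8135681152344, -299.1382751464844), (60.598175048828125, 147.0324249267578), 7.522786617279053)
[-0.0349 -0.074 ] [0.0315 0.0752]
x+ (61, np.float64(-0.0481), np.float64(0.02839)) x- (86, np.float64(-0.0526), np.float64(-0.03088))
y- (28, np.float64(0.0381), np.float64(-0.07218))
tab 472 ((481.7861022949219, -343.1266174316406), (13.928064346313477, 22.19342803955078), 7.401701927185059)
well1 [0.5178 0.2107 0.3044] 0.21220582376735497
std1 [ 0.476  -0.2736  0.3421] 0.0890925307367019
```

Measurements agree: the well is at (0.5307, 0.1446) with photometer yaw 0.242. The tab is at (0.4818, −0.3431) with yaw 0.13, and its size comes out at 13.9×22.2 mm, which matches. Now the grasp and lift.

```bash
python3 - <<'E'
from h import *
from rig import bot
R=Rdown(.130)
bot.move_straight([.4818,-.3431,.14],R,max_speed=.12)
print(bot.move_straight([.4818,-.3431,.0663],R,max_speed=.08,guard=12))
o=bot.observe();print(o["t"],o["tool_pos"],o["wrist_force"])
bot.gripper_to(0.008)
o=bot.observe();print(o["t"],o["tool_pos"],o["wrist_force"],o["width"])
bot.move_straight([.4818,-.3431,.135],R,max_speed=.08)
o=bot.observe();print(o["t"],o["tool_pos"],o["wrist_force"],o["ft_torque"],o["width"]);snap("lift1")
E
```

```text
False
5.4417 [ 0.48212403 -0.34337821  0.06685916] [ 1.13302907 -0.27103771 -0.83567656]
6.0917 [ 0.48190974 -0.34323606  0.06654251] [-0.03668836  0.0381679   1.49257754] 0.013273136452246119
7.1 [ 0.48150323 -0.3428455   0.13440361] [ 0.49137632  0.11842181 -0.3569505 ] [ 0.01253763 -0.03474785 -0.00836169] 0.012575365056217282
```

View pics/lift1.png

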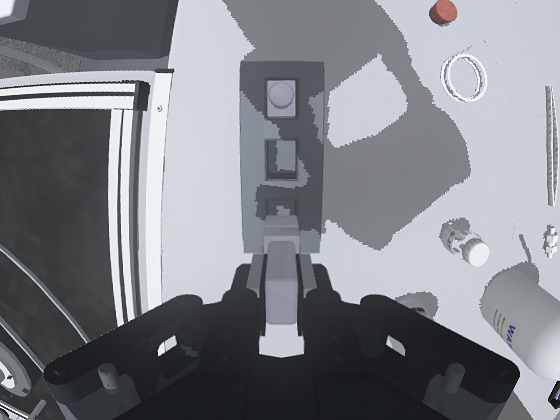

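The filter is held: the tab is between the pads, with its centre at about u=281. I'll check whether it sits centred in the jaw direction according to the same camera, then go to the well.

```bash
python3 - <<'E'
from h import *
from rig import bot
c=load("lift1");C=wcloud(c);o=bot.observe();R=np.array(o["orientation"]);p=np.array(o["tool_pos"])
L=(C-p)@R   # tool frame
for z0,nm in((-.0297,"tabtop"),(.0183,"shoulder")):
    m=(abs(L[...,2]-z0)<.004)&(abs(L[...,1])<.016)&(abs(L[...,0])<.03)
    v,u=np.nonzero(m);
    if len(v)==0: print(nm,"none");continue
    print(nm,m.sum(),np.median(L[m][:,2]))
    for r in range(v.min(),v.max()+1,4):
        x=u[v==r]
        if len(x)>3:
            a=wonz(c,x.min()-.5,r,p[2]-z0);b=wonz(c,x.max()+.5,r,p[2]-z0)
            a=(a-p)@R;b=(b-p)@R;print(r,x.min(),x.max(),a[:2].round(4),b[:2].round(4),"mid",((a+b)/2)[:2].round(4))
E
```

```text
tabtop 1983 -0.030765191728694644
272 250 312 [ 0.0136 -0.0126] [0.0136 0.012 ] mid [ 0.0136 -0.0003]
276 248 314 [ 0.0118 -0.0135] [0.0119 0.0129] mid [ 0.0119 -0.0003]
280 243 316 [ 0.01   -0.0156] [0.0101 0.0137] mid [ 0.0101 -0.0009]
284 242 321 [ 0.0082 -0.016 ] [0.0082 0.0158] mid [ 0.0082 -0.0001]
288 265 297 [ 0.0065 -0.0069] [0.0065 0.0063] mid [ 0.0065 -0.0003]
292 265 297 [ 0.0047 -0.0069] [0.0047 0.0063] mid [ 0.0047 -0.0003]
296 265 297 [ 0.0028 -0.007 ] [0.0028 0.0064] mid [ 0.0028 -0.0003]
300 265 297 [ 0.0009 -0.007 ] [0.0009 0.0064] mid [ 0.0009 -0.0003]
304 265 297 [-0.001 -0.007] [-0.001   0.0064] mid [-0.001  -0.0003]
308 265 297 [-0.003  -0.0071] [-0.003   0.0065] mid [-0.003  -0.0003]
312 265 297 [-0.005  -0.0071] [-0.005   0.0065] mid [-0.005  -0.0003]
316 265 297 [-0.007  -0.0072] [-0.007   0.0066] mid [-0.007  -0.0003]
320 265 297 [-0.009  -0.0072] [-0.009   0.0066] mid [-0.009  -0.0003]
shoulder 465 0.017202056394444498
232 265 298 [ 0.0138 -0.009 ] [0.0138 0.009 ] mid [ 0.0138 -0.    ]
236 263 300 [ 0.0115 -0.0101] [0.0116 0.0101] mid [ 0.0116 -0.    ]
240 263 299 [ 0.0093 -0.0101] [0.0093 0.0096] mid [ 0.0093 -0.0003]
244 263 299 [ 0.007  -0.0102] [0.007  0.0096] mid [ 0.007  -0.0003]
248 263 299 [ 0.0047 -0.0102] [0.0047 0.0097] mid [ 0.0047 -0.0003]
252 263 299 [ 0.0024 -0.0103] [0.0024 0.0097] mid [ 0.0024 -0.0003]
```

```bash
python3 - <<'E'
from h import *
from rig import bot
bot.move_straight([.4818,-.3431,.20],Rdown(.13),max_speed=.15)
R=Rdown(.242)
bot.movep([.5310,.1447,.17],R); 
o=bot.observe();print(o["t"],o["tool_pos"]);snap("hover1")
bot.move_straight([.5310,.1447,.130],R,max_speed=.08);bot.dwell(.1)
for _ in range(3):
    o=bot.observe();print(o["t"],o["tool_pos"],o["wrist_force"],o["ft_torque"]);bot.dwell(.03)
snap("hover2")
from rig import eyes
cv2.imwrite("pics/hs.png",cv2.resize(eyes.read_camera("scene")["color"][130:250,160:320],None,fx=5,fy=5,interpolation=cv2.INTER_CUBIC))
E
```

```text
9.5167 [0.53141024 0.14377501 0.17001193]
10.3167 [0.53146031 0.14472144 0.13061168] [ 0.13237375  0.29419778 -1.36631664] [-0.00950192  0.01762555  0.02337661]
10.35 [0.53142407 0.14474317 0.13064031] [ 0.11170369 -0.62045645 -1.11758544] [ 0.00598774 -0.01880065  0.04193039]
10.3833 [0.53139891 0.14476426 0.13061506] [-0.83564391  0.43122047 -0.82956856] [0.0109527  0.01361595 0.00493446]
```

View pics/hover2.png

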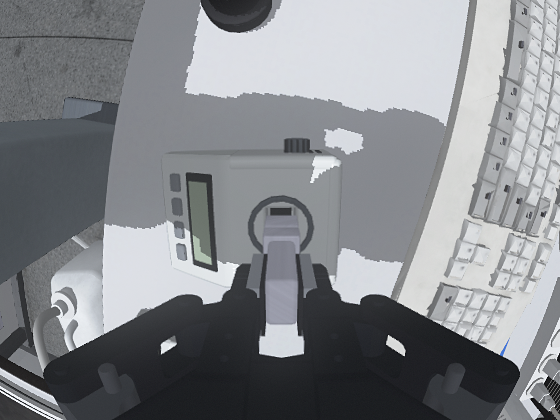

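View pics/hs.png

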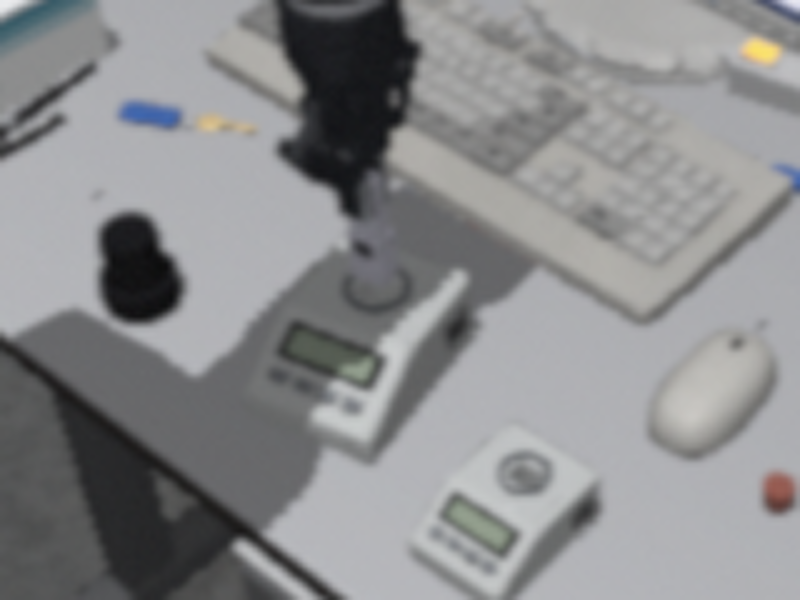

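The block is centred over the ring (both at u≈281). I'll feel down in small guarded steps, with lateral force relief.

```bash
cat >> h.py <<'E'
def force(n=4):
    from rig import bot
    F=[];T=[]
    for _ in range(n):
        o=bot.observe();F.append(o["wrist_force"]);T.append(o["ft_torque"]);bot.dwell(.008)
    return np.mean(F,0),np.mean(T,0),o
E
cat > ins.py <<'E'
import sys
from h import *
from rig import bot
x,y,z,zend,step,guard,sp,F0=eval(sys.argv[1])
R=Rdown(.242)
while z>zend+1e-6:
    z-=step
    hit=bot.move_straight([x,y,z],R,max_speed=sp,guard=guard)
    f,t,o=force()
    print("%.2f cmd %.4f pos"%(o["t"],z),np.round(np.array(o["tool_pos"])*1e3,2),"F",f.round(1),"T",t.round(2),"w%.4f"%o["width"],"HIT" if hit else "")
    if hit or -F0+f[2]>9: break
E
python3 ins.py ".5310,.1447,.130,.102,.004,6,.04,-1"
```

```text
10.79 cmd 0.1260 pos [530.8  144.68 125.73] F [ 0.1  0.1 -0.6] T [-0.01 -0.01  0.  ] w0.0125 
11.07 cmd 0.1220 pos [530.85 144.69 121.74] F [ 0.3 -0.  -0.8] T [0.   0.01 0.01] w0.0133 
11.36 cmd 0.1180 pos [530.87 144.68 117.77] F [-0.1 -0.6 -0.8] T [ 0.01  0.01 -0.02] w0.0131 
11.64 cmd 0.1140 pos [530.85 144.71 113.75] F [-0.3 -0.1 -1.3] T [ 0.02  0.01 -0.01] w0.0128 
11.93 cmd 0.1100 pos [530.88 144.69 109.76] F [-0.4 -0.  -1.1] T [ 0.02  0.03 -0.03] w0.0131 
12.21 cmd 0.1060 pos [530.94 144.71 105.81] F [-0.1 -0.1 -0.7] T [ 0.01 -0.01 -0.01] w0.0130 
12.49 cmd 0.1020 pos [530.92 144.7  101.78] F [-0.2 -0.2 -1.1] T [-0.01 -0.    0.03] w0.0131
```

```bash
python3 ins.py ".5310,.1447,.102,.082,.002,7,.03,-1"
```

```text
12.78 cmd 0.1000 pos [531.12 144.63 100.04] F [ 0.3 -0.3 -0.5] T [-0.14 -0.08  0.01] w0.0130 
13.06 cmd 0.0980 pos [531.36 144.45  98.14] F [ 1.1 -2.1  0.7] T [-0.51 -0.26  0.01] w0.0131 
13.34 cmd 0.0960 pos [530.9  144.56  95.79] F [ 0.8 -2.7 -0.2] T [-0.58 -0.21  0.  ] w0.0129 
13.62 cmd 0.0940 pos [530.95 144.45  93.71] F [ 1.2 -3.7 -1.1] T [-0.8  -0.29  0.01] w0.0128 
13.91 cmd 0.0920 pos [530.84 144.51  91.65] F [ 1.3 -4.  -1.7] T [-0.94 -0.32 -0.02] w0.0133 
14.19 cmd 0.0900 pos [530.83 144.62  89.75] F [ 1.1 -4.5 -1.9] T [-0.99 -0.29  0.  ] w0.0132 
14.47 cmd 0.0880 pos [530.86 144.66  87.82] F [ 1.3 -4.3 -2.2] T [-0.98 -0.28 -0.03] w0.0132 
14.76 cmd 0.0860 pos [530.9  144.68  85.84] F [ 1.7 -4.4 -1.9] T [-1.   -0.3  -0.02] w0.0129 
15.04 cmd 0.0840 pos [530.89 144.67  83.82] F [ 1.5 -4.8 -1.6] T [-0.95 -0.3  -0.02] w0.0130 
15.32 cmd 0.0820 pos [530.87 144.66  81.83] F [ 1.1 -4.5 -1.9] T [-0.96 -0.32 -0.02] w0.0133
```

The ball was met at TCP z≈0.0998, so home should be near 0.074. I'll continue in finer steps.

```bash
python3 ins.py ".5310,.1447,.082,.078,.002,7,.03,-1"; python3 ins.py ".5310,.1447,.078,.070,.0008,5,.015,-1"
```

```text
15.61 cmd 0.0800 pos [530.86 144.69  79.82] F [ 0.9 -4.3 -1.8] T [-0.94 -0.29 -0.02] w0.0127 
15.89 cmd 0.0780 pos [530.68 144.65  77.74] F [ 0.7 -4.5 -1.9] T [-0.99 -0.15 -0.  ] w0.0130 
16.18 cmd 0.0772 pos [530.93 144.69  77.  ] F [ 1.1 -4.5 -2.7] T [-0.95 -0.27  0.01] w0.0132 
16.46 cmd 0.0764 pos [530.99 144.75  76.19] F [ 2.4 -3.5 -4.1] T [-0.88 -0.41 -0.  ] w0.0130 
16.74 cmd 0.0756 pos [530.89 144.72  75.46] F [ 1.6 -3.5 -3.5] T [-0.82 -0.36  0.03] w0.0131 
17.02 cmd 0.0748 pos [530.92 144.77  74.54] F [ 1.7 -2.9 -5.2] T [-0.77 -0.38 -0.  ] w0.0127 
17.31 cmd 0.0740 pos [530.9  144.79  73.86] F [ 1.9 -2.8 -5.3] T [-0.67 -0.39 -0.01] w0.0130 
17.59 cmd 0.0732 pos [531.05 144.77  73.62] F [-0.4 -2.5  1.5] T [-0.63  0.05 -0.02] w0.0129 
17.88 cmd 0.0724 pos [531.19 144.79  73.61] F [-2.1 -2.9  8.3] T [-0.73  0.53  0.01] w0.0129
```

Signature of home: a 5 N pull down, then a hard stop at TCP z=0.0736. I'll take the preload off, release, rise and check.

```bash
python3 - <<'E'
from h import *
from rig import bot
R=Rdown(.242)
bot.move_straight([.5310,.1447,.0735],R,max_speed=.02)
f,t,o=force();print(o["t"],f.round(1),np.round(o["tool_pos"],4))
bot.gripper_to(.05)
f,t,o=force();print(o["t"],f.round(1),np.round(o["tool_pos"],4),o["width"])
bot.move_straight([.5310,.1447,.205],R,max_speed=.15)
snap("home1");print(bot.observe()["t"])
E
```

```text
18.1583 [-0.  -3.1  1.5] [0.5311 0.1447 0.0736]
18.6333 [-0.1 -0.1 -0.1] [0.531  0.1449 0.0735] 0.04987338346430589
19.7167
```

View pics/home1.png

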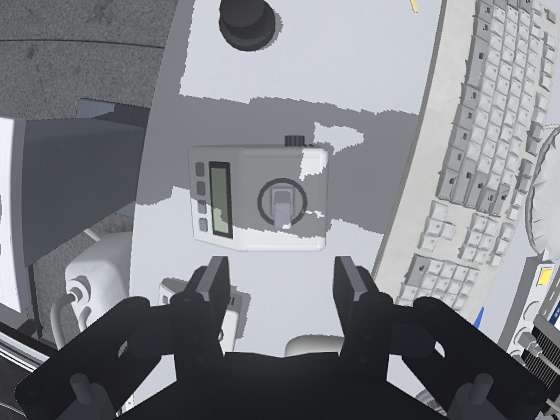

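```bash
python3 - <<'E'
from h import *
from rig import bot
c=load("home1");C=wcloud(c)
m=(C[...,2]>.095)&(C[...,2]<.112)&(np.hypot(C[...,0]-.531,C[...,1]-.145)<.025)
cs,_=cv2.findContours(m.astype(np.uint8),0,1);k=max(cs,key=len);P=np.array([wonz(c,*p[0],.103)[:2] for p in k])
print("tab z",np.median(C[m][:,2]),m.sum(),cv2.minAreaRect((P*1000).astype(np.float32)))
m=abs(C[...,2]-.0595)<.003;print("top z",np.median(C[m][:,2]))
R=Rdown(.242)
bot.movep([.454,.300,.166],R);bot.gripper_to(.085);c=snap("cap1")
o=bot.observe();print(o["t"],o["tool_pos"],o["width"])
E
```

```text
tab z 0.10427468817628968 502 ((531.1535034179688, 145.16062927246094), (13.467246055603027, 22.806304931640625), 13.917765617370605)
top z 0.05953549205054737
20.95 [0.45428203 0.2996652  0.16610365] 0.08481077307529118
```

View pics/cap1.png

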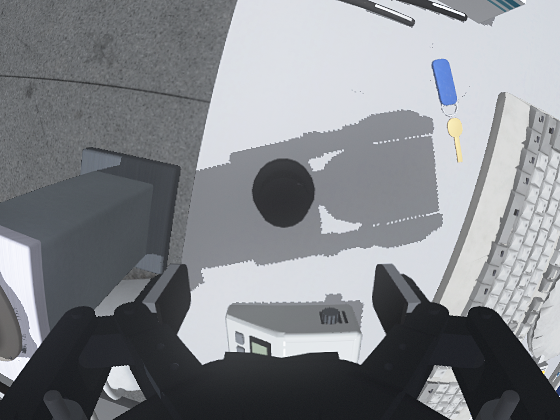

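The tab stands 44.7 mm above the top face, as expected for home (45.3 mm felt), and it is centred in the well. The cap is at about (283,192). Next I'll fit its top disc.

```bash
python3 - <<'E'
from h import *
c=load("cap1");C=wcloud(c)
def circ(P):
    A=np.c_[2*P,np.ones(len(P))];x=np.linalg.lstsq(A,(P**2).sum(1),rcond=None)[0];return x[:2],np.sqrt(x[2]+x[:2]@x[:2])
near=np.hypot(C[...,0]-.454,C[...,1]-.3)<.05
for z0,zr in((.0655,.064),(.0255,.024)):
    m=((abs(C[...,2]-z0)<.003)&near).astype(np.uint8)
    cs,_=cv2.findContours(m,0,1);k=max(cs,key=len);P=np.array([wonz(c,*p[0],zr)[:2] for p in k])
    print(zr,m.sum(),circ(P),cv2.minEnclosingCircle((P*1000).astype(np.float32)))
g=cv2.cvtColor(c["color"],6);m=((g<60)&near).astype(np.uint8)
cs,_=cv2.findContours(m,0,1);k=max(cs,key=len);print(cv2.boundingRect(k))
E
```

```text
0.064 2022 (array([0.45373133, 0.30922022]), np.float64(0.019769674880735496)) ((453.9939880371094, 309.4190368652344), 20.460330963134766)
0.024 895 (array([0.45363521, 0.3090645 ]), np.float64(0.025404633928476222)) ((453.5845947265625, 309.7198181152344), 28.09295082092285)
(113, 264, 337, 156)
```

```bash
python3 - <<'E'
from h import *
from rig import bot
R=Rdown(.242)
bot.movep([.4538,.3093,.13],R)
print(bot.move_straight([.4538,.3093,.028],R,max_speed=.10,guard=10))
o=bot.observe();print(o["t"],o["tool_pos"],o["wrist_force"])
bot.gripper_to(.034)
o=bot.observe();print(o["t"],o["width"],o["wrist_force"])
bot.move_straight([.4538,.3093,.17],R,max_speed=.12)
f,t,o=force();print(o["t"],o["tool_pos"],o["width"],f.round(1),t.round(2));snap("caplift")
E
```

```text
False
22.3917 [0.45424694 0.30953099 0.02866123] [-0.29155095 -0.17225289 -0.0660264 ]
22.875 0.039654106831700585 [-1.06093518 -1.29500357  5.55115222]
24.2333 [0.45336529 0.30909407 0.16914347] 0.03972992075729912 [-0.1  0.   0.1] [-0.02  0.01 -0.02]
```

View pics/caplift.png

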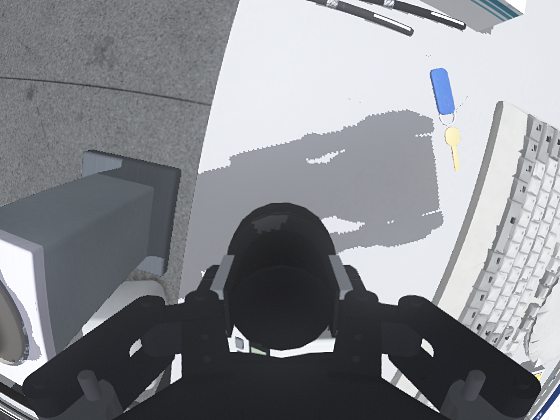

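```bash
python3 - <<'E'
from h import *
from rig import bot
c=load("caplift");C=wcloud(c);o=bot.observe();R=np.array(o["orientation"]);p=np.array(o["tool_pos"])
L=(C-p)@R
g=cv2.cvtColor(c["color"],6)
for z0 in (-.036,.004):
    m=(abs(L[...,2]-z0)<.006)&(abs(L[...,1])<.030)&(np.hypot(L[...,0],L[...,1])<.032)
    if z0>0: m&=(L[...,0]>.012)
    v=L[m]; A=np.c_[v[:,:2],np.ones(len(v))];print(z0,m.sum(),np.median(v[:,2]),np.linalg.lstsq(A,v[:,2],rcond=None)[0].round(4),v[:,:2].min(0).round(4),v[:,:2].max(0).round(4))
E
```

```text
-0.036 8899 -0.03680769852986679 [ 0.0467  0.0014 -0.0368] [-0.0204 -0.03  ] [0.0212 0.0299]
0.004 2170 0.0032834619327844275 [ 0.1554 -0.0003  0.0003] [ 0.012  -0.0257] [0.0284 0.0253]
```

```bash
python3 - <<'E'
from h import *
from rig import bot
R=Rdown(.242)
c=load("caplift");C=wcloud(c);o=bot.observe();L=(C-np.array(o["tool_pos"]))@np.array(o["orientation"])
m=(abs(L[...,2]+.036)<.006)&(abs(L[...,1])<.014)&(abs(L[...,0])<.018);v=L[m]
A=np.c_[v[:,:2],np.ones(len(v))];print("slope top",np.linalg.lstsq(A,v[:,2],rcond=None)[0].round(4))
bot.movep([.5309,.1447,.17],R)
print(bot.move_straight([.5309,.1447,.105],R,max_speed=.06,guard=5))
f,t,o=force();print(o["t"],o["tool_pos"],f.round(1),t.round(2));snap("caphov")
E
```

```text
slope top [ 0.0161  0.0004 -0.0368]
False
26.3083 [0.53119629 0.14474827 0.10544436] [-0.1  0.3 -0.7] [ 0.01 -0.02  0.  ]
```

View pics/caphov.png

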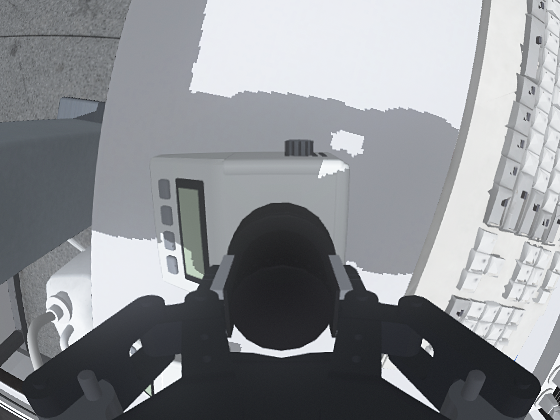

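The cap is level and over the collar, with no contact so far. I'll lower it by feel.

```bash
python3 ins.py ".5309,.1447,.105,.089,.004,5,.04,-.7";  python3 ins.py ".5309,.1447,.089,.083,.001,4,.02,-.7"
```

```text
26.64 cmd 0.1010 pos [530.74 144.7  100.83] F [ 0.  -0.3 -0.3] T [ 0.02  0.02 -0.01] w0.0399 
26.93 cmd 0.0970 pos [530.75 144.67  96.73] F [-0.5  0.2 -0.3] T [ 0.01 -0.01  0.01] w0.0397 
27.21 cmd 0.0930 pos [530.76 144.69  92.76] F [ 0.1 -0.1  0.1] T [-0.01  0.03  0.01] w0.0400 
27.49 cmd 0.0890 pos [530.73 144.67  88.75] F [-0.1  0.2  0.1] T [0.   0.01 0.  ] w0.0396 
27.77 cmd 0.0880 pos [530.9  144.72  87.99] F [-0.3 -0.  -0.3] T [0.02 0.01 0.02] w0.0398 
28.06 cmd 0.0870 pos [530.88 144.7   86.96] F [-0.3  0.2 -0.8] T [-0.02 -0.   -0.02] w0.0400 
28.34 cmd 0.0860 pos [531.08 144.71  86.63] F [-1.7 -0.4  5.7] T [-0.06  0.35  0.  ] w0.0397 
28.62 cmd 0.0850 pos [531.08 144.72  86.57] F [-3.8 -1.2 13.4] T [-0.18  0.86  0.  ] w0.0399
```

Contact came at TCP z=0.0866. That is 58 mm above the 0.0286 grip height, so the rim is on the top face. I'll relieve, release, back off and check.

```bash
python3 - <<'E'
from h import *
from rig import bot,eyes
R=Rdown(.242)
bot.move_straight([.5309,.1447,.0864],R,max_speed=.02)
bot.gripper_to(.084)
f,t,o=force();print(o["t"],f.round(1),o["width"])
bot.move_straight([.5309,.1447,.222],R,max_speed=.12)
c=snap("end1");print(bot.observe()["t"])
C=wcloud(c)
def circ(P):
    A=np.c_[2*P,np.ones(len(P))];x=np.linalg.lstsq(A,(P**2).sum(1),rcond=None)[0];return x[:2],np.sqrt(x[2]+x[:2]@x[:2])
near=np.hypot(C[...,0]-.531,C[...,1]-.145)<.04
for z0,zr in((.1235,.122),(.0835,.082)):
    m=((abs(C[...,2]-z0)<.004)&near).astype(np.uint8);v=C[m>0]
    cs,_=cv2.findContours(m,0,1);k=max(cs,key=len);P=np.array([wonz(c,*p[0],zr)[:2] for p in k])
    A=np.c_[v[:,:2]-v[:,:2].mean(0),np.ones(len(v))];print(zr,m.sum(),circ(P),"plane",np.linalg.lstsq(A,v[:,2],rcond=None)[0].round(4))
m=(abs(C[...,2]-.0595)<.003)&(np.hypot(C[...,0]-.53,C[...,1]-.14)<.1);print("face z",np.median(C[m][:,2]))
for n in("scene","top"):
    k=eyes.read_camera(n);np.savez(f"pics/{n}9.npz",**{q:k[q] for q in("color","depth","mtx","world_from_camera")});
    cv2.imwrite(f"pics/{n}9.png",k["color"])
E
```

```text
29.4167 [-0.2  0.2 -0.3] 0.08383103025873802
30.7583
0.122 2033 (array([0.53108577, 0.14480182]), np.float64(0.019913096239936336)) plane [ 0.0031 -0.0051  0.1235]
0.082 911 (array([0.53107929, 0.14445439]), np.float64(0.025298231499595644)) plane [ 0.0003 -0.0024  0.0834]
face z 0.05952944604842503
```

View pics/end1.png

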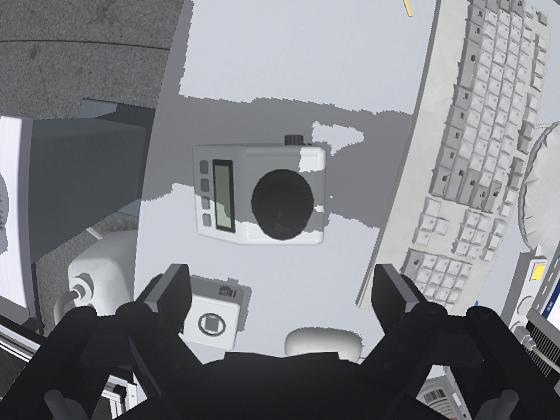

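View pics/scene9.png

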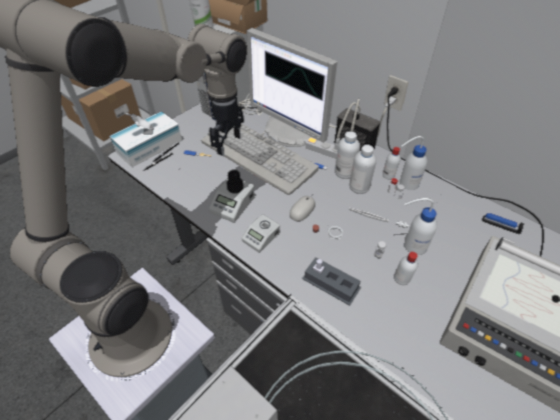

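The cap's top reads 64.0 mm above the photometer face. It is level (≤0.006 rad) and within 0.5 mm of the collar centre. The blank, bottle and vial look untouched in the scene view, and the gripper is clear, so I'm handing in.

```bash
python3 - <<'E'
from rig import bot,workorder
workorder.job_done();o=bot.observe();print(o["t"],o["wrist_force"])
E
```

```text
the job is handed in; nothing more can be done
the job is handed in; nothing more can be done
```

I moved the check filter from the stand's right-hand pocket into the larger photometer's well, then set the light cap over it, and handed the job in. The clock read 30.8 s at the last reading, just before hand-in.

- **Seating the filter:** I felt the ball about 26 mm before home, then a pull of about 4 N as it clicked in. The hard stop followed, and my highest reading there was about 9 N above the free weight. After release, the tab stood 44.7 mm above the top face, against 45.3 mm by feel, and was centred to within about 0.7 mm. The ball's own value can't be read, so "clicked in" rests on the forces and the height.
- **Setting the cap:** The rim touched at the expected height, with a press of about 14 N on the photometer before I relieved it and let go. Its top reads 64.0 mm above the photometer's face. It is level to within 0.006 rad and within about 0.5 mm of the collar's centre.
- **Other objects:** The dark blank, bottle and vial look unmoved in the last scene picture, judged by eye and not measured. I did not pick out the clear cup in it, but the arm never went near the area behind the stand.
- **Disagreements:** My first rough position for the cap from the top view was 9 mm off, and the wrist camera corrected it before the grasp. The wrist camera's depth reads about 1.5–2 mm high throughout, so I compared heights only with each other.

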